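# Open both clippers for brushing out

### The job

The two hair clippers in the barber's tool tray are about to be brushed out and oiled: with a fingertip, push the taper lever of each one past its half-way click until it rests at the second stop, blade fully open. Leave both clippers lying in their pockets, do not pick anything up, and leave everything else on the tray and mat where it is.

Things in the scene. Friction and masses are not known exactly. Their poses are not given: they have to be found in the camera images.
- clipper_a: dark-metal hair clipper, 158 x 47 x 46 mm, 0.5 kg, lying on its side, loose (2 mm play at the sides, 6 mm at the ends) in one of the tray's three long pockets; which one varies. Origin: centre of its underside. x axis to the blade end, along the tray's x; z up. Its flat upper face, carrying the lever, is 46 mm above the origin and 12 mm above the tray's top
- clipper_a_lever (a joint): taper lever on the upper face of clipper a, rad, upright pivot. 0 closed: points to the butt (-x), 25 degrees off towards clipper -y. 0.436 half-way click: along -x. 0.872 second stop, fully open: 25 degrees to +y. Grows as the tab is pushed to +y. Spring notches hold these three; leaving one takes about 3 N at the tab; past 0.72 it snaps to the stop. Starts between 0 and 0.5
- clipper_a_tab (a point): centre of the upstanding thumb tab at the end of clipper a's lever, 42 mm from the pivot; 12 mm along the lever, 6.5 mm thick, from 2.5 to 15 mm above the clipper's upper face (this point is 9 mm above it). The lever arm from pivot to tab is 8.5 mm wide, 2.5 to 6 mm above the face. Site x axis: from pivot to tab
- clipper_a_pivot (a point): pivot of clipper a's lever, in the plane of the clipper's upper face, 30 mm from the clipper's origin towards the blades; its screw and hub (15 mm across) stand 8 mm above the face
- clipper_b: black plastic hair clipper, 158 x 47 x 46 mm, 0.5 kg, lying on its side, loose (2 mm play at the sides, 6 mm at the ends) in one of the tray's three long pockets; which one varies. Origin: centre of its underside. x axis to the blade end, along the tray's x; z up. Its flat upper face, carrying the lever, is 46 mm above the origin and 12 mm above the tray's top
- clipper_b_lever (a joint): taper lever on the upper face of clipper b, rad, upright pivot. 0 closed: points to the butt (-x), 25 degrees off towards clipper -y. 0.436 half-way click: along -x. 0.872 second stop, fully open: 25 degrees to +y. Grows as the tab is pushed to +y. Spring notches hold these three; leaving one takes about 3 N at the tab; past 0.72 it snaps to the stop. Starts between 0 and 0.5
- clipper_b_tab (a point): centre of the upstanding thumb tab at the end of clipper b's lever, 42 mm from the pivot; 12 mm along the lever, 6.5 mm thick, from 2.5 to 15 mm above the clipper's upper face (this point is 9 mm above it). The lever arm from pivot to tab is 8.5 mm wide, 2.5 to 6 mm above the face. Site x axis: from pivot to tab
- clipper_b_pivot (a point): pivot of clipper b's lever, in the plane of the clipper's upper face, 30 mm from the clipper's origin towards the blades; its screw and hub (15 mm across) stand 8 mm above the face
- tray: fixed oak tool tray 270 x 410 x 44 mm; origin: centre of its underside, x to the far side, y left, z up. Three long pockets 172 x 51 mm, 34 mm deep, along x, centred at x +37, y +120, 0, -120 mm; two bottle wells at x +100, y +60 and -60 mm; two shallow pockets for comb and scissors along the near edge
- trimmer: slim grey hair trimmer without any lever, 148 x 40 x 34 mm, lying loose in the third long pocket; origin: centre of its underside
- oil_bottle: small white oil bottle with a pointed spout, 25 mm diameter, 84 mm tall, standing loose in the left well; its top is 50 mm above the tray; origin: centre of its underside
- spritzer: small amber spray bottle with black head, 25 mm diameter, 82 mm tall, standing loose in the right well; its top is 48 mm above the tray; origin: centre of its underside
- comb: black comb 180 x 27 x 5 mm lying loose in the near right shallow pocket; origin: centre of its underside
- scissors: steel scissors 165 mm long, 6 mm thick, lying loose in the near left shallow pocket; origin: near the screw, on the underside
- wax_jar: amber jar with black cap, 72 mm diameter, 52 mm tall, on the mat left of the tray; origin: centre of its underside
- neck_roll: roll of paper neck strips, 60 mm diameter, 55 mm tall, standing on the mat right of the tray; origin: centre of its underside
- neck_brush: wooden neck brush lying on the mat right of the tray, 155 x 52 x 21 mm; origin: on its underside near the middle, x axis towards the bristles
Things that resemble listed ones, but are neither listed nor needed, are in the scene too. What is shaped like the clipper_b but yellow is not meant. What is shaped like the clipper_a but orange is not meant.

How it is judged:
By the outcome, as a careful person would: the job done as asked, in the order asked, and still so for the second after the job is handed in, with the robot touching nothing.
It also fails if it takes over 38 s, if anything falls off the work surface, if the arm or the gripper's body presses on something with over 40 N, if the wrist force passes 120 N, or if a joint passes its speed limit or range.

### The arm

A 7-joint arm with a two-finger parallel gripper is mounted at the origin on the work surface. World frame = base frame: x ahead of the robot, y to its left, z up, the work surface at z = 0. Lengths are in mm, angles in rad, forces in N, time in s.
With the tool pointing down it reaches from about 400 to 875 mm from the base axis. Payload 6.5 kg.
Tool frame: the origin (TCP) lies midway between the tips of the shut fingers; the grasp point (between the pads) lies 19 mm behind it; x points along the fingers, y is the direction in which the jaws open and shut, and the axes are right-handed (so a half turn about x gives the same grasp; the last joint's range is limited). The gripper opens to 85 mm and grips with 20 to 120 N. Pads are 22 mm wide; open, the fingers measure 114 mm over their backs; the gripper's body (76 mm by 85 mm) begins 54 mm behind the grasp point. The pads swing forward as they close: fully open they stand 13 mm farther back than shut.
Start: joints at [-0.066, 0.536, -0.004, 1.538, 0.003, 1.067, -0.071], TCP at [649.992, 0, 231.29] pointing down, gripper open.
Joint ranges: [-2.7, 2.7], [-0.37, 2.16], [-1.27, 1.26], [0.24, 2.4], [-1.31, 4.45], [0.19, 1.91], [-2.76, 2.76]. Speed limits (rad/s): [2.39, 2.39, 3.14, 3.14, 3.14, 3.14, 3.14].

### API

Orientations are given as a unit quaternion [w, x, y, z].
In Python, from workcell import manip, get_image gives the robot as it stands. The module is installed in compiled form; this text tells all that it offers.
- The arm moves only by the tool drive_tool, never from a script. Its arguments are lists of equal length, an entry for each row: "dr": the turn, a rotation vector about the world's x, y, z in rad, a list of three; "slide": the shift along the world's x, y, z in mm, a list of three; "jaw": the finger opening in mm, from 0 to 85.4. In form: {"dr": [[rx, ry, rz], ...], "slide": [[x, y, z], ...], "jaw": [jaw, ...]}. A call has 1 to 20 rows; each row shifts and turns the pose as measured when the row begins; what a row does not reach is not made up. A row lasts 1/12 s, in which the tool goes at most 41.7 mm and 7.16 degrees, less where a joint would pass 70% of its speed; a pose out of reach is approached as far as the arm can. A call with a gripper value outside its range is refused whole. The fingers move at their own pace and stop on an object; "newtons" is the grip in N (left out, the last holds). Time passes only in rows, so rows that do not move let the fingers close. It gives the time, the measured TCP pose, the force and the opening at its end, in the units of the state.
- manip.get_state(): the state, without advancing time (a new reading comes with each control period).
- get_image(name): name is "scene" or "side" or "wrist"; returns a dict with "frame" (384x512x3 uint8, red, green, blue), "mtx" (3x3 intrinsics, pixels), "R" (3x3) and "t" (3): a world point X has camera coordinates R X + t. Camera axes: x right, y down, z forward; pixel columns grow to the right and rows downward; lengths in mm; the calibration is good to about 2 mm. A picture is of the moment at which its call begins. There is no depth.
- manip.close_job(): hands the job in, once; it reports no verdict.
The state is a dict: "time_s": time; "joints": joint angles; "qvel": joint speeds; "joint_torque": joint torques, N m; "tool_pos": TCP position; "orientation": TCP orientation; "wrist_force": force on the tool from outside, world axes, zero at the start; "ft_torque": the same for the moment, N m; "gripper_width": finger opening in mm.
Only numpy, scipy, OpenCV 4.12 (cv2) and the standard library are available. Lean on these libraries where they do the work, as an engineer would, in place of code of your own. Each camera call takes 0.05 s, during which the arm holds its last target.

## Working session

There is one attempt and no reset: what is moved stays moved. The work goes in short steps, Python scripts to look and compute and a tool call to move; the robot and the scene stay as the last step left them, time stands still between calls to the robot, and variables do not carry over. Pictures are saved under pics/ and viewed, and the job is handed in when it is done.

Besides the shell and the picture viewer there is one more tool, called after "Request:" by a JSON object that holds its "method" and its "body", one argument or row to a line. drive_tool: Moves the arm, as the interface text tells. Its arguments: {"type":"object","properties":{"dr":{"type":"array","items":{"type":"array","items":{"type":"number"}}},"slide":{"type":"array","items":{"type":"array","items":{"type":"number"}}},"jaw":{"type":"array","items":{"type":"number"}},"newtons":{"type":"number"}},"required":["dr","slide","jaw"]}

```bash
mkdir -p pics
cat > h.py <<'E'
import numpy as np, cv2, pickle
from workcell import manip, get_image
def grab(n,tag):
    d=get_image(n); pickle.dump(d,open(f'pics/{tag}.pkl','wb')); cv2.imwrite(f'pics/{tag}.png',cv2.cvtColor(d['frame'],cv2.COLOR_RGB2BGR)); return d
def ray(d,u,v,z):
    K,R,t=[np.array(d[k]) for k in('mtx','R','t')]
    c=-R.T@t; r=R.T@np.linalg.solve(K,[u,v,1]); return c+r*(z-c[2])/r[2]
def proj(d,X):
    K,R,t=[np.array(d[k]) for k in('mtx','R','t')]
    p=K@(R@np.array(X,float)+t); return p[:2]/p[2]
E
python3 - <<'E'
from h import *
for n in('scene','side','wrist'): d=grab(n,n+'0'); print(n,-np.array(d['R']).T@d['t'])
print(manip.get_state())
E
```

```text
scene [1263.48459748 -372.24135584  636.13807298]
side [ 390.57307433 -842.64846921  542.18691489]
wrist [649.42173509  73.58833997 372.84743165]
{'time_s': 0.15, 'joints': array([-0.06617354,  0.53702074, -0.00447298,  1.53860786,  0.0026149 ,
        1.06730647, -0.0712149 ]), 'qvel': array([-9.14110122e-05, -2.42544504e-03,  7.27087225e-04, -2.90424053e-03,
        3.47684564e-04,  6.43190883e-04, -2.09363837e-03]), 'joint_torque': array([ 1.61238928e-03, -5.83780539e+01,  1.04997531e+00, -2.59348226e+01,
        1.25170653e-02,  6.47799578e-03, -7.88314480e-06]), 'tool_pos': array([ 6.49526839e+02, -7.93686428e-03,  2.30610433e+02]), 'orientation': array([-0.49970717, -0.49962603, -0.50032596,  0.5003404 ]), 'wrist_force': array([-0.03281045,  0.33089327,  0.43999886]), 'ft_torque': array([-0.01601497, -0.02092419,  0.07206962]), 'gripper_width': 85.51097340035443}
```

View pics/scene0.png

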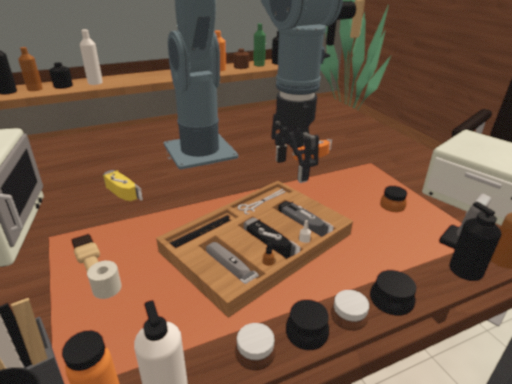

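View pics/side0.png

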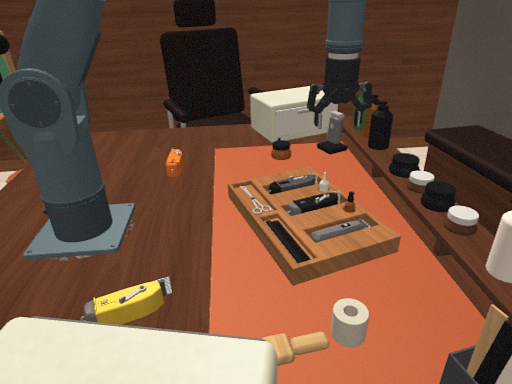

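View pics/wrist0.png

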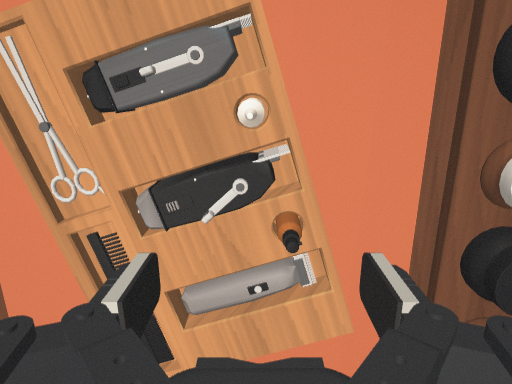

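The wrist view shows everything. The clipper candidates are:
- dark-grey one in the left pocket, wrist (165,70)
- black one in the middle pocket, wrist (210,190)
- yellow decoy, side (130,300)
- orange decoy, side (175,162)
- grey trimmer, wrist (245,285), which has no lever

By the description, a is the dark-grey one and b is the black one. I'll check both in a close crop.

Run:
```python
from h import *
d=pickle.load(open('pics/wrist0.pkl','rb'))
im=cv2.cvtColor(d['frame'],cv2.COLOR_RGB2BGR)
c=cv2.resize(im[0:240,60:310],None,fx=2.5,fy=2.5,interpolation=cv2.INTER_CUBIC); cv2.imwrite('pics/crop0.png',c[:, :])
# tray outer / pocket points
for n,(u,v,z) in dict(pivA=(196,55,64),tabA=(146,71,71),pivB=(239,187,64),tabB=(207,216,71),
  cornA=(68,68,44),cornA2=(92,124,44),cornB=(120,187,44),cornB2=(141,236,44)).items(): print(n,ray(d,u,v,z).round(1))
m=(im.min(2)>150).astype(np.uint8)
n,l,s,cc=cv2.connectedComponentsWithStats(m)
for i in range(1,n):
    if s[i,4]>60: print(s[i],cc[i].round(1))
```

```text
pivA [595.6 101.9  64. ]
tabA [554.6  88.9  71. ]
pivB [629.6 -13.1  64. ]
tabB [599.5 -39.4  71. ]
cornA [475.9  92.9  44. ]
cornA2 [490.5  43.1  44. ]
cornB [509.7 -18.7  44. ]
cornB2 [525.3 -71.8  44. ]
[210  14  42  14 193] [236.5  21.3]
[  0  36  47  87 828] [21.8 78.8]
[139  46  65  29 607] [174.   61.5]
[237  98  28  29 577] [250.5 111.7]
[ 44 128  60  74 947] [ 67.5 169.9]
[253 144  37  18 286] [273.8 152.5]
[501 159  11  36 167] [508.1 173. ]
[202 179  46  44 445] [225.1 199.3]
[293 253  23  34 238] [306.7 267.2]
[371 253  48  60 765] [396.2 282.7]
[101 254  48  59 756] [122.7 282.7]
[189 271 100  29 665] [246.5 283.9]
```

View pics/crop0.png

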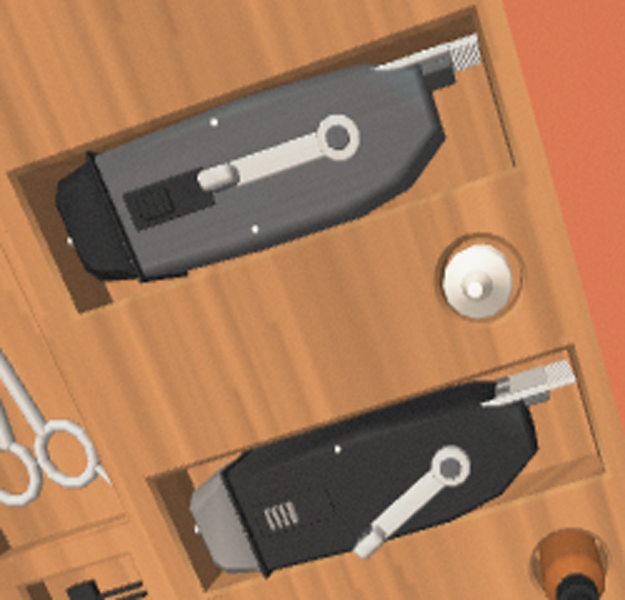

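The crop confirms it. Clipper a is dark grey with its lever along -x (half-way notch), pivot about (196,55) and tab (146,71). Clipper b is black with its lever closed (25° to -y), pivot (239,187) and tab (207,216). Tray yaw is about 16.5°. I'll push along tray +y = (-0.284, 0.959), doing a first.

Request:
{"method": "drive_tool", "body": {
  "dr": [
    [0, 0, 0.096],
    [0, 0, 0.096],
    [0, 0, 0.096],
    [0, 0, 0],
    [0, 0, 0],
    [0, 0, 0]
  ],
  "slide": [
    [-20, 15, -20],
    [-20, 15, -20],
    [-20, 15, -20],
    [-20, 15, -20],
    [-6, 5, -10],
    [0, 0, 0]
  ],
  "jaw": [0, 0, 0, 0, 0, 0]
}}

```text
time_s: 0.65
tool_pos: [559.5, 65.2, 137.4]
orientation: [0.569, 0.42, 0.569, -0.419]
wrist_force: [-1.0, 0.0, -0.2]
gripper_width: 12.4
```

Run:
```python
from h import *
d=grab('wrist','wrist1'); s=manip.get_state()
print(s['tool_pos'],s['orientation'],s['wrist_force'],s['gripper_width'],s['time_s'])
```

```text
[560.42684023  64.79592636 138.19592033] [ 0.56954603  0.42014759  0.56849469 -0.41941281] [ 0.69938609  0.49703964 -0.79754345] 4.458248896023667 0.7
```

View pics/wrist1.png

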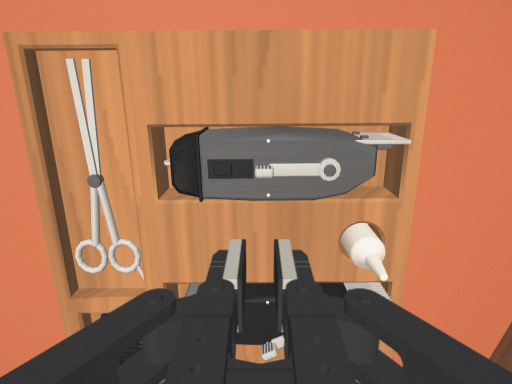

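The view is now square with the tray. Lever a runs along -x, with its pivot at (330,170) and tab at (264,171).

Run:
```python
from h import *
d=pickle.load(open('pics/wrist1.pkl','rb'))
a=0.29;ux=np.array([np.cos(a),np.sin(a)]);uy=np.array([-ux[1],ux[0]])
p=ray(d,330,170,64)[:2];t=ray(d,264,171,71)[:2]
print(p,t,np.linalg.norm(p-t),(t-p)@ux,(t-p)@uy)
f=p+42*(-np.cos(.436)*ux+np.sin(.436)*uy)
print('final',f,'tcp stop',f-16.5*uy,'tcp contact',t-14.25*uy)
for u,v in((152,125),(152,200),(408,125),(410,198)):print(ray(d,u,v,44)[:2])
```

```text
[595.51420933 101.84736823] [554.50310836  90.19224871] 42.635105417658146 -42.63144369525408 0.5587686759337291
final [553.96105074 107.95760648] tcp stop [558.67926245  92.14658254] tcp contact [558.57792756  76.53727348]
[474.6819352   92.41719776]
[485.8079749   39.99381584]
[640.444334   143.60563629]
[663.35475152  96.37018652]
```

Request:
{"method": "drive_tool", "body": {
  "dr": [
    [0, 0, 0],
    [0, 0, 0],
    [0, 0, 0],
    [0, 0, 0],
    [0, 0, 0]
  ],
  "slide": [
    [2, -3, -25],
    [0, 0, -25],
    [0, 0, -16],
    [0, 0, -6],
    [0, 0, 0]
  ],
  "jaw": [0, 0, 0, 0, 0]
}}

```text
time_s: 1.12
tool_pos: [570.9, 58.7, 68.9]
orientation: [0.572, 0.424, 0.564, -0.418]
wrist_force: [-0.0, -0.9, -0.1]
gripper_width: 0.2
```

Request:
{"method": "drive_tool", "body": {
  "dr": [
    [0, 0, 0],
    [0, 0, 0],
    [0, 0, 0]
  ],
  "slide": [
    [-6, 2, -3],
    [-2, 0, -2],
    [0, 0, 0]
  ],
  "jaw": [0, 0, 0]
}}

```text
time_s: 1.37
tool_pos: [565.4, 59.9, 66.3]
orientation: [0.573, 0.425, 0.562, -0.418]
wrist_force: [0.3, -0.3, -0.2]
gripper_width: 0.0
```

Run:
```python
from h import *
d=grab('wrist','wrist2'); d=grab('side','side2');cv2.imwrite('pics/side2c.png',cv2.resize(cv2.cvtColor(d['frame'][80:240,220:400],cv2.COLOR_RGB2BGR),None,fx=4,fy=3.5,interpolation=cv2.INTER_CUBIC)[:600,:800])
s=manip.get_state()
print(s['tool_pos'],s['orientation'],s['wrist_force'],s['gripper_width'],s['time_s'])
```

```text
[565.78775085  60.02633424  66.54012292] [ 0.57320893  0.42557622  0.56198913 -0.41771356] [ 0.08245942 -0.6653824   0.36139213] -0.23784634678099537 1.4667
```

View pics/wrist2.png

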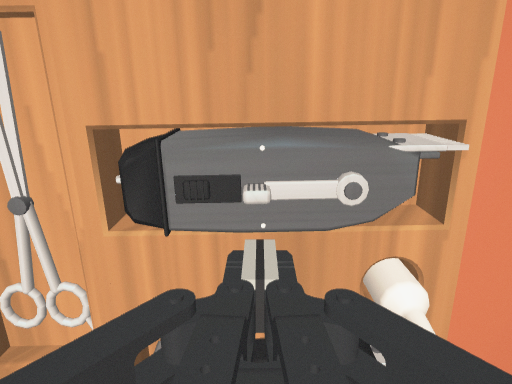

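View pics/side2c.png

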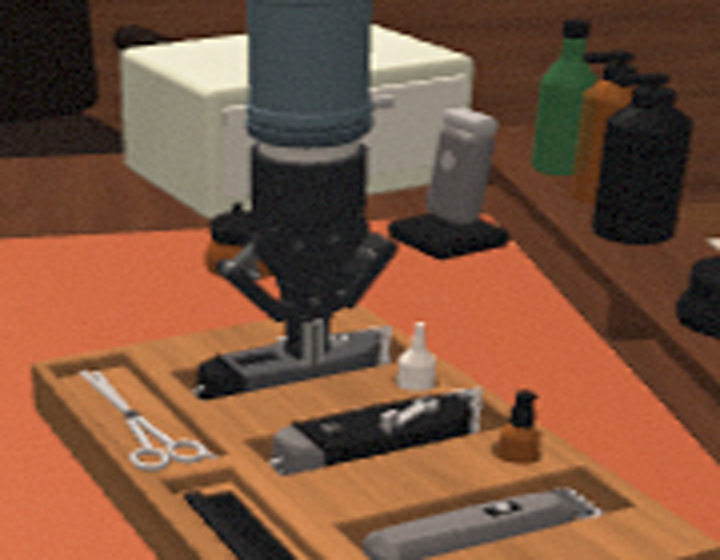

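Fingers are shut just in front of the tab, which is at (256,192), and nothing is touching. Now I'll push along tray +y.

Request:
{"method": "drive_tool", "body": {
  "dr": [
    [0, 0, 0],
    [0, 0, 0],
    [0, 0, 0],
    [0, 0, 0],
    [0, 0, 0]
  ],
  "slide": [
    [-1.5, 5, -1.5],
    [-1.5, 5, 0],
    [-1.5, 5, 0],
    [-1, 4, 0],
    [0, 0, 0]
  ],
  "jaw": [0, 0, 0, 0, 0]
}}

```text
time_s: 1.88
tool_pos: [561.1, 80.6, 66.9]
orientation: [0.574, 0.426, 0.561, -0.417]
wrist_force: [-0.5, -2.5, 0.7]
gripper_width: -0.2
```

Contact made, force about 2.5 N.

Request:
{"method": "drive_tool", "body": {
  "dr": [
    [0, 0, 0],
    [0, 0, 0],
    [0, 0, 0],
    [0, 0, 0]
  ],
  "slide": [
    [-1, 4, -1],
    [-1, 4, 0],
    [-0.5, 2, 0],
    [0, 0, 0]
  ],
  "jaw": [0, 0, 0, 0]
}}

```text
time_s: 2.22
tool_pos: [558.4, 91.5, 65.8]
orientation: [0.574, 0.426, 0.561, -0.417]
wrist_force: [0.5, -0.8, 0.4]
gripper_width: -0.0
```

Run:
```python
from h import *
d=grab('wrist','wrist3')
s=manip.get_state()
print(s['tool_pos'],s['wrist_force'],s['time_s'])
```

```text
[558.42874183  91.39785194  65.82565527] [-0.87200098  0.91112366  0.91584225] 2.2667
```

View pics/wrist3.png

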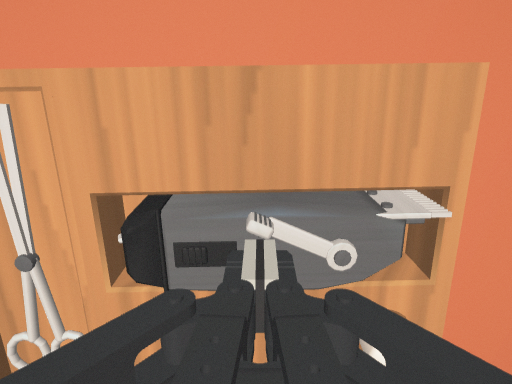

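Run:
```python
from h import *
d=pickle.load(open('pics/wrist3.pkl','rb'))
a=0.29;ux=np.array([np.cos(a),np.sin(a)]);uy=np.array([-ux[1],ux[0]])
p=ray(d,342,255,64)[:2];t=ray(d,261,222,71)[:2]
# arm: direction at constant height 62
q1=ray(d,275,230,62)[:2];q2=ray(d,325,249,62)[:2]
for v in(t-p,q1-q2):print(v@ux,v@uy,np.degrees(np.arctan2(v@uy,-v@ux)),np.linalg.norm(v))
print(p,t)
```

```text
-38.1105398708407 19.637573647915236 27.261115696280335 42.87245675284113
-23.708121953183216 9.843809062369052 22.548630638840795 25.67052051290326
[595.08588892 102.45616746] [552.95128962 110.37595847]
```

Lever a measures about 25° (22.5 to 27°) to +y, and the force dropped to about 0 after the snap, so it's at the stop. I'll back off and move to b.

Request:
{"method": "drive_tool", "body": {
  "dr": [
    [0, 0, 0],
    [0, 0, 0],
    [0, 0, 0],
    [0, 0, 0],
    [0, 0, 0],
    [0, 0, 0],
    [0, 0, 0],
    [0, 0, 0],
    [0, 0, 0],
    [0, 0, 0]
  ],
  "slide": [
    [2, -6, 0],
    [2, -6, 10],
    [0, -5, 25],
    [5, -20, 25],
    [7, -25, 10],
    [7, -25, 0],
    [7, -25, 0],
    [7, -25, 0],
    [6, -15, 0],
    [0, 0, 0]
  ],
  "jaw": [0, 0, 0, 0, 0, 0, 0, 0, 0, 0]
}}

```text
time_s: 3.1
tool_pos: [603.3, -72.5, 146.1]
orientation: [0.576, 0.427, 0.56, -0.416]
wrist_force: [-0.6, -0.2, 0.5]
gripper_width: -0.1
```

Run:
```python
from h import *
d=grab('wrist','wrist4')
s=manip.get_state()
from scipy.spatial.transform import Rotation as Ro
w=s['orientation'];print(Ro.from_quat([w[1],w[2],w[3],w[0]]).as_matrix().round(3))
print(s['tool_pos'],s['wrist_force'],s['time_s'])
```

```text
[[ 0.027  0.957  0.29 ]
 [-0.001  0.29  -0.957]
 [-1.     0.025  0.009]]
[602.82425165 -70.97660489 146.02708805] [-0.21238467  0.55632679 -0.05117741] 3.15
```

View pics/wrist4.png

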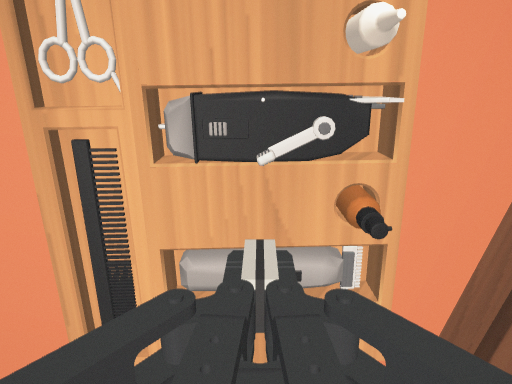

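Over b: pivot at (324,128), tab at (265,157), lever closed.

Run:
```python
from h import *
d=pickle.load(open('pics/wrist4.pkl','rb'))
a=0.29;ux=np.array([np.cos(a),np.sin(a)]);uy=np.array([-ux[1],ux[0]])
p=ray(d,324,128,64)[:2];t=ray(d,265,157,71)[:2]
v=t-p;print(p,t,np.linalg.norm(v),np.degrees(np.arctan2(v@uy,-v@ux)))
f=p+42*(-np.cos(.436)*ux+np.sin(.436)*uy)
print('final',f,'tcp stop',f-16.5*uy,'tcp contact',t-16.5*uy)
```

```text
[630.80009226 -12.61521784] [598.99877389 -40.46802736] 42.27413924335555 -24.597338077878945
final [589.24693368  -6.50497958] tcp stop [593.96514539 -22.31600353] tcp contact [603.7169856  -56.27905131]
```

Request:
{"method": "drive_tool", "body": {
  "dr": [
    [0, 0.025, 0],
    [0, 0, 0],
    [0, 0, 0],
    [0, 0, 0],
    [0, 0, 0],
    [0, 0, 0]
  ],
  "slide": [
    [1, 1, -25],
    [0, 0, -25],
    [0, 0, -18],
    [0, 0, -5],
    [0, 0, -2],
    [0, 0, 0]
  ],
  "jaw": [0, 0, 0, 0, 0, 0]
}}

```text
time_s: 3.65
tool_pos: [603.8, -63.7, 72.2]
orientation: [0.569, 0.422, 0.568, -0.419]
wrist_force: [0.9, -0.1, 0.5]
gripper_width: -0.1
```

Request:
{"method": "drive_tool", "body": {
  "dr": [
    [0, 0, 0],
    [0, 0, 0],
    [0, 0, 0]
  ],
  "slide": [
    [2, -3, -4],
    [0, 0, -2],
    [0, 0, 0]
  ],
  "jaw": [0, 0, 0]
}}

```text
time_s: 3.9
tool_pos: [607.4, -65.5, 68.5]
orientation: [0.57, 0.422, 0.568, -0.417]
wrist_force: [-1.0, 0.1, -0.1]
gripper_width: -0.5
```

Run:
```python
from h import *
d=grab('wrist','wrist5')
s=manip.get_state()
print(s['tool_pos'],s['wrist_force'],s['time_s'])
```

```text
[607.66601084 -65.71906253  68.73104987] [-0.03974874  0.02311244 -0.02258276] 3.95
```

View pics/wrist5.png

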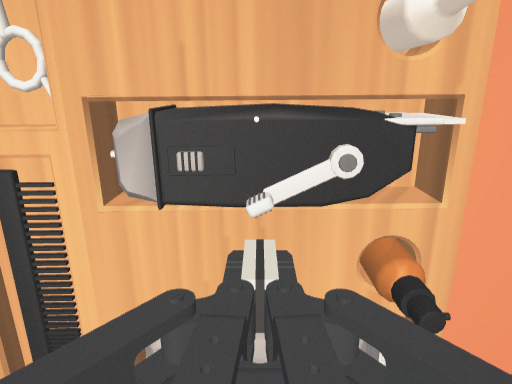

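Clear of the tab at (260,205), nothing touching. Pushing b.

Request:
{"method": "drive_tool", "body": {
  "dr": [
    [0, 0, 0],
    [0, 0, 0],
    [0, 0, 0],
    [0, 0, 0],
    [0, 0, 0],
    [0, 0, 0],
    [0, 0, 0]
  ],
  "slide": [
    [-2, 4, -2.5],
    [-2, 5, -1],
    [-2, 5, 0],
    [-2, 5, 0],
    [-1.5, 5, 0],
    [-1, 3, 0],
    [0, 0, 0]
  ],
  "jaw": [0, 0, 0, 0, 0, 0, 0]
}}

```text
time_s: 4.53
tool_pos: [596.2, -37.7, 66.5]
orientation: [0.571, 0.423, 0.566, -0.418]
wrist_force: [-0.2, -2.1, 0.3]
gripper_width: 0.3
```

Request:
{"method": "drive_tool", "body": {
  "dr": [
    [0, 0, 0],
    [0, 0, 0],
    [0, 0, 0],
    [0, 0, 0],
    [0, 0, 0]
  ],
  "slide": [
    [-1, 4, -1],
    [-1, 4, 0],
    [-1, 4, 0],
    [-0.5, 2, 0],
    [0, 0, 0]
  ],
  "jaw": [0, 0, 0, 0, 0]
}}

```text
time_s: 4.95
tool_pos: [593.0, -22.1, 65.7]
orientation: [0.571, 0.423, 0.566, -0.418]
wrist_force: [-1.5, -2.0, 1.1]
gripper_width: -0.2
```

Run:
```python
from h import *
d=grab('wrist','wrist6')
s=manip.get_state()
print(s['tool_pos'],s['wrist_force'],s['time_s'])
```

```text
[593.03231996 -22.44739845  65.68593661] [-0.57356893 -1.85142091  0.14317654] 5.0
```

View pics/wrist6.png

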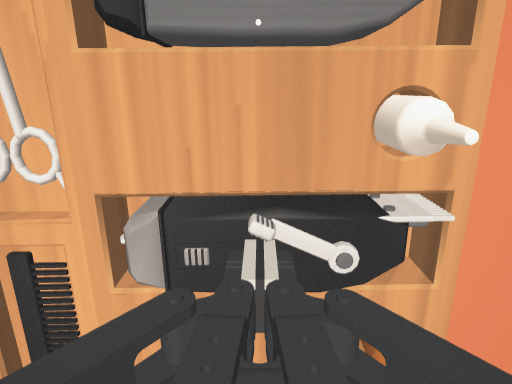

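Lever b is swung to +y: tab (261,227), pivot (343,257), same geometry as a. I'll back off, rise and check both from above.

Request:
{"method": "drive_tool", "body": {
  "dr": [
    [0, 0, 0],
    [0, 0, 0],
    [0, 0, 0],
    [0, 0, 0],
    [0, 0, 0],
    [0, 0, 0],
    [0, 0, 0],
    [0, 0, 0]
  ],
  "slide": [
    [2, -6, 0],
    [2, -6, 5],
    [0, -5, 25],
    [0, -8, 35],
    [0, 0, 40],
    [0, 0, 40],
    [0, 0, 20],
    [0, 0, 0]
  ],
  "jaw": [0, 0, 0, 0, 0, 0, 0, 0]
}}

```text
time_s: 5.67
tool_pos: [594.7, -52.0, 237.8]
orientation: [0.569, 0.423, 0.567, -0.419]
wrist_force: [1.2, -0.2, 0.4]
gripper_width: -0.1
```

Run:
```python
from h import *
d=grab('wrist','wrist7');grab('side','side7')
s=manip.get_state()
print(s['tool_pos'],s['wrist_force'],s['time_s'])
```

```text
[592.96990617 -51.94414782 233.87450744] [ 0.53380508  0.11527737 -1.57986018] 5.7667
```

View pics/wrist7.png

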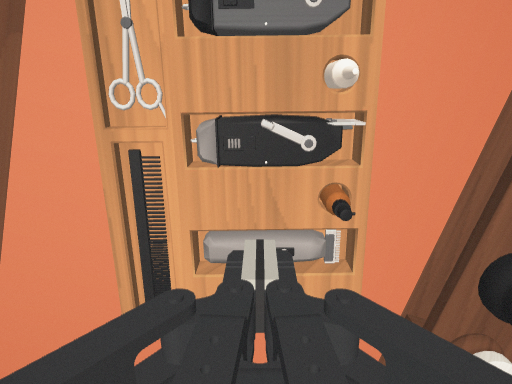

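View pics/side7.png

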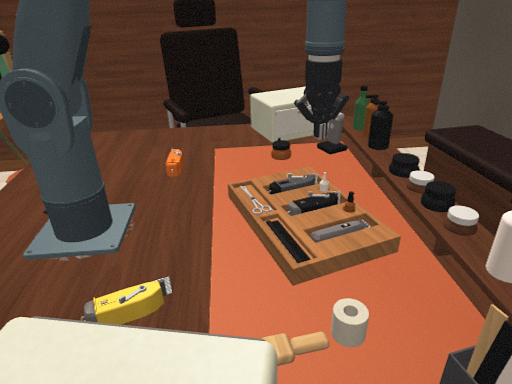

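Lever b is open, with tab (266,125) and pivot (309,144), and everything else is in place. I'll move towards +y to see both levers and measure them.

Request:
{"method": "drive_tool", "body": {
  "dr": [
    [0, 0, 0],
    [0, 0, 0],
    [0, 0, 0],
    [0, 0, 0],
    [0, 0, 0]
  ],
  "slide": [
    [-2, 20, 0],
    [-2, 20, 0],
    [-2, 20, 0],
    [0, 10, 0],
    [0, 0, 0]
  ],
  "jaw": [0, 0, 0, 0, 0]
}}

```text
time_s: 6.18
tool_pos: [581.8, 17.1, 225.5]
orientation: [0.563, 0.42, 0.571, -0.424]
wrist_force: [-0.4, 0.9, -0.0]
gripper_width: -0.1
```

Run:
```python
from h import *
d=grab('wrist','wrist8')
s=manip.get_state()
print(s['tool_pos'],s['wrist_force'],s['time_s'])
cv2.imwrite('pics/crop8.png',cv2.resize(cv2.cvtColor(d['frame'][0:240,170:420],cv2.COLOR_RGB2BGR),None,fx=2.5,fy=2.5,interpolation=cv2.INTER_CUBIC))
```

```text
[581.54923741  15.97777415 225.27354136] [-0.94030545  0.6202147  -0.45668015] 6.2333
```

View pics/crop8.png

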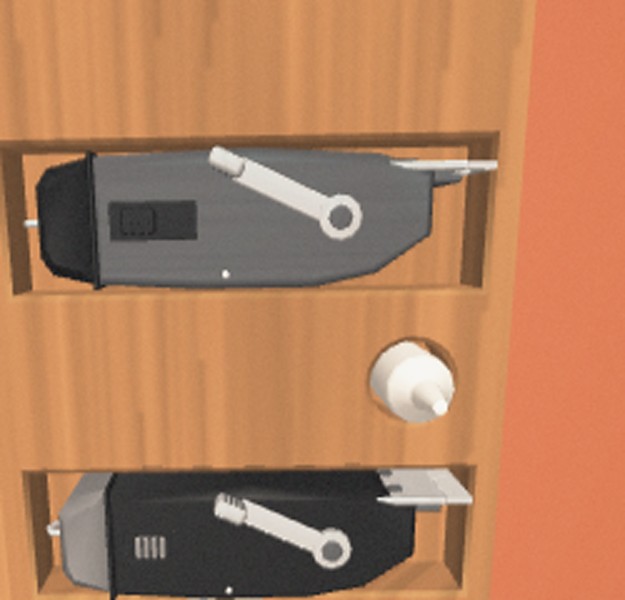

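Run:
```python
from h import *
d=pickle.load(open('pics/wrist8.pkl','rb'))
a=0.29;ux=np.array([np.cos(a),np.sin(a)]);uy=np.array([-ux[1],ux[0]])
for P,T,q1,q2 in(((340,217),(225,161),(245,172),(320,209)),((332,549),(230,506),(250,516),(312,543))):
    g=lambda q,z:ray(d,170+q[0]/2.5,q[1]/2.5,z)[:2]
    for v in(g(T,71)-g(P,64),g(q1,62)-g(q2,62)):print(np.linalg.norm(v).round(1),np.degrees(np.arctan2(v@uy,-v@ux)).round(1))
```

```text
42.6 24.0
28.2 24.9
43.1 26.4
26.0 24.4
```

Both levers read about 25° to +y, which is the second stop. Handing in.

Run:
```python
from h import *
print(manip.close_job()); print(manip.get_state()['time_s'])
```

```text
the job is handed in; nothing more can be done
None
the job is handed in; nothing more can be done
```

Both taper levers are now at the second stop, blades fully open. I pushed each tab towards tray +y with the closed fingertips: clipper a (dark metal, left pocket) from its half-way click, then clipper b (black, middle pocket) from closed. The job was handed in at about 6.2 s.

- **Lever angles:** the last overhead picture put lever a at 24.0–24.9° and lever b at 24.4–26.4°, against 25° at the stop.
- **Forces:** the readings I took during the pushes showed about 2.5 N at most. After clipper a's lever snapped over, the force fell to near zero; on clipper b a light 2 N contact remained until I backed off.
- **Everything else:** both clippers are still in their pockets. I saw nothing else moved in the final wrist and side views, which I checked by eye and did not measure.
- **Disagreements:** the earlier close-up of lever a gave a wider spread, 22.5–27.3°, because of measuring error at that angle. No check failed.

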